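Hang the lab mallet in its ring

ROBOT

A 6-joint arm with a two-finger parallel gripper is mounted at the origin on the work surface. World frame = base frame: x ahead of the robot, y to its left, z up, the work surface at z = 0. Lengths are in mm, angles in rad, forces in N, time in s.
With the tool pointing down it reaches from about 350 to 975 mm from the base axis. Payload 7.1 kg.
Tool frame: the origin (TCP) lies at the very end of the fingers, on their centre line; the grasp point (between the pads) lies ctrl.hold_point_z behind it (ctrl.hold_point_z is the distance from the TCP to the grasp point, in mm); z points along the fingers, y is the line along which they close (so a half turn about z gives the same grasp; the last joint's range is limited). The gripper opens to 88 mm and grips with 3 to 60 N. Pads are 20 mm wide; open, the fingers measure 115 mm over their backs; the gripper's body (75 mm by 178 mm) begins 61 mm behind the grasp point.
Start: joints at [-1.213, 0.423, 1.63, -0, 1.089, -0.019], TCP at [229.983, -581.13, 222.675] pointing down, gripper open.
Joint ranges: [-3, 3], [-0.9, 2.11], [0.09, 2.58], [-1.31, 4.45], [0.11, 2.69], [-2.54, 2.54]. Speed limits (rad/s): [2.39, 2.39, 3.01, 3.14, 3.14, 3.14].

INTERFACE

Orientations are given as a rotation vector (axis times angle).
In Python, from workcell import ctrl gives the robot as it stands. The module is installed in compiled form; this text tells all that it offers.
- The arm moves only by the shell command python3 -m creep 'ROWS'. ROWS is JSON, a list of rows, each an object with "translation": the shift along the tool's x, y, z in mm, a list of three; "angular": the turn, a rotation vector about the tool's x, y, z in rad, a list of three; "jaw": the opening, from 0 (shut) to 1 (fully open). A call has exactly 8 rows; each row is the pose to reach, as a shift and turn from the pose commanded when the call began, along the tool's axes at that moment; what a row does not reach only later rows make up. A row lasts 1/8 s, in which the tool goes at most 62.5 mm and 10.7 degrees, less where a joint would pass 70% of its speed; a pose out of reach is approached as far as the arm can. A call with a gripper value outside its range is refused whole. The fingers move at their own pace and stop on an object; the grip force is fixed at half the most. Time passes only in rows, so rows that repeat a pose let the fingers close, or fill a call up. It gives the time, the measured TCP pose, the force, the opening and the grip force at its end, in the units of the state.
- ctrl.get_obs(): the state, without advancing time (a new reading comes with each control period).
- ctrl.get_image(name): name is "scene" or "side" or "wrist"; returns the picture (400x640x3 uint8, red, green, blue); there is no depth.
- ctrl.camera_info(name): a dict with "camera_matrix" (3x3 intrinsics, pixels), "world_from_camera" (4x4, takes a point from camera to world coordinates). Camera axes: x right, y up, looking along -z (the intrinsics and any distortion apply to the point x, -y, -z); pixel columns grow to the right and rows downward; lengths in mm; the calibration is good to about 2 mm. A picture is of the moment at which its call begins: read the wrist's pose just before it. camera_info takes no time and is no camera call; for the wrist camera it gives the pose at the moment of the call.
- ctrl.close_job(): hands the job in; it is judged then, once.
Trained networks look in the newest picture that a camera, given by its name, has taken for a name from the list of things; names that differ only in an ending like _2 or _b are one class to them, and where a whole thing is asked for, a point or a joint stands for the part that bears it (a point fixed in the world has none). Each returns a list of dicts, best first, with "score" (0 to 1); they miss things now and then, are a little off and sometimes report something else, mostly with a low value. They report only what shows in the picture. A call takes as long as a camera call.
- ctrl.look_for(camera, label): "rect" ([left, top, right, bottom] in pixels, round what is visible of it).
The state is a dict: "t": time; "qpos": joint angles; "qvel": joint speeds; "joint_torque": joint torques, N m; "ee_pos": TCP position; "orientation": TCP orientation; "ft_force": force on the tool from outside, world axes, zero at the start; "moment": the same for the moment, N m; "width": finger opening in mm; "grasp_force": force on a finger pad.
Only numpy, scipy, OpenCV 4.12 (cv2) and the standard library are available. Lean on these libraries where they do the work, as an engineer would, in place of code of your own. Each camera call takes 0.05 s, during which the arm holds its last target. There are 200 camera calls.

TASK

Take the small mallet out of the white tool caddy and hang it in the blue ring of the grey stand: handle first down through the ring, then press it gently until the steel collar under its head sits fully home on the ring, and let go. The ring grips the handle, so the mallet will not fall home by itself; never lean hard on the stand, and leave the other things where they are.

Things in the scene. Friction and masses are not known exactly. Their poses are not given: they have to be found in the camera images.
- mallet: Mallet, 0.2 kg, hanging in one of the caddy's holes. Origin: handle's axis, underside of the steel collar; z up to the head, x along the head. Wooden handle 20 mm thick, 105 mm down from the origin, last 8 mm tapering to 16. Collar 34 mm across, 14 high. Head 14 to 44 mm above the origin: steel block 40 long (x), 28 wide (y, flat sides to grip), red (+x) and white ends, 72 over all.
- caddy: White fixed tool caddy 80 x 250 x 120 mm (x, y, z), blue strip low on its front. Origin under its centre, z up. Three 26 mm holes through its top (120 mm high, 10 thick) at x = 0, y = -85, 0 and 85 mm; the mallet, brush and spatula hang in them in any order, upright, collars on the top.
- stand: Fixed grey stand, z up, that carries a blue ring. Footplate 110 x 250 x 12 mm, x from -30 to 80. Origin: at table height below the middle of the ring's line. A 12 mm steel cross bar runs along y at x = 60, 118 mm high, on posts at y = -110 and 110 (139 mm high with black knobs).
- ring_line (a point): NOT the ring's centre: a point 130 mm above the stand's origin, on the level of the ring's top. The upright blue ring (outside 44 mm, bore 25, 24 high, underside at 106 mm) has its axis at the stand's x = 0 and is clamped at an unmeasured place, anywhere from y = -40 to 40 mm: find it by touch or sight. The clamp holds beyond 40 N. Mallet fully home: its origin is level with this point.
- bar_mid (a point): Middle of the cross bar. On it, at the ring's y, a black clamp block 30 mm wide (x 48 to 72, top at 130 mm, screw head to 138), joined to the ring by a 14 mm wide arm. A brass stub 12 mm thick sticks out 6 mm from the ring's front (-x). Both sides (y) of the ring are open: the handle can be lowered beside it and moved sideways to touch its round outside.
- nose_level (a point): Level of two sprung white noses inside the ring's bore, 12 mm below its top, at the front and back (stand's x). They leave 17 mm between them, are pushed apart by the handle, and rub on it with about 4 to 10 N all the way down, more than the mallet's weight. Same x, y as the stand's origin.
- brush: Blue brush with a black head, hanging in the caddy, top 28 mm above the caddy's top. Origin on its axis at the underside of its 34 mm collar. Leave alone.
- spatula: Green-handled spatula with a steel blade pointing up, hanging in the caddy, top 36 mm above the caddy's top. Origin on its axis at the underside of its 34 mm collar. Leave alone.
- blank: White milling disc, 98 mm diameter, 18 mm high, origin under its centre. Leave alone.
- cast: Reddish dental cast with white teeth, about 50 x 60 x 31 mm, origin under its centre. Leave alone.
- bowl: Green mixing bowl, 110 mm across, 55 mm high, origin under its centre. Leave alone.
- bottle: Amber bottle, 50 mm diameter, 100 mm high, origin under its centre. Leave alone.
- jar: Clear jar with white cap, 60 mm diameter, 60 mm high, origin under its centre. Leave alone.

How it is judged:
By the outcome, as a careful person would: the job done as asked, in the order asked, and still so for the second after the job is handed in, with the robot touching nothing.
It also fails if it takes over 64 s, if anything falls off the work surface, if the arm or the gripper's body presses on something with over 40 N, if the wrist force passes 120 N, or if a joint passes its speed limit or range.

## Working session

There is one attempt and no reset: what is moved stays moved. The work goes in short steps, Python scripts to look and compute and a shell command to move; the robot and the scene stay as the last step left them, time stands still between calls to the robot, and variables do not carry over. Pictures are saved under pics/ and viewed, at most 10 in all, crops included, and the job is handed in when it is done.

```bash
mkdir -p pics
cat > h.py <<'E'
import numpy as np, cv2
from workcell import ctrl
from scipy.spatial.transform import Rotation as R
def snap(c,f=None):
    im=ctrl.get_image(c)
    if f: cv2.imwrite('pics/'+f,im[:,:,::-1])
    return im
def ray(c,u,v):
    i=ctrl.camera_info(c);K=np.array(i['camera_matrix']);T=np.array(i['world_from_camera'])
    d=np.linalg.inv(K)@[u,v,1]; d=T[:3,:3]@[d[0],-d[1],-d[2]]
    return T[:3,3],d
def atz(c,u,v,z):
    o,d=ray(c,u,v); return o+d*(z-o[2])/d[2]
def proj(c,p):
    i=ctrl.camera_info(c);K=np.array(i['camera_matrix']);T=np.linalg.inv(np.array(i['world_from_camera']))
    q=T[:3,:3]@np.array(p)+T[:3,3]; w=K@[q[0],-q[1],-q[2]]; return w[:2]/w[2]
E
python3 - <<'E'
from h import *
np.set_printoptions(precision=1,suppress=True)
o=ctrl.get_obs();print(o,ctrl.hold_point_z)
print(R.from_rotvec(o['orientation']).as_matrix())
a=[]
for c in ['scene','side','wrist']:
    i=ctrl.camera_info(c);print(c,i)
    im=snap(c,c+'0.png')
    for l in ['mallet','caddy','stand','ring_line','bar_mid','brush','spatula','bowl','bottle','jar','blank','cast']:
        r=ctrl.look_for(c,l)
        print(l,[(np.round(x['rect']),round(x['score'],2)) for x in r[:2]])
E
```

```text
{'t': 0.0, 'qpos': array([-1.2,  0.4,  1.6,  0. ,  1.1, -0. ]), 'qvel': array([ 0.,  0., -0., -0., -0., -0.]), 'joint_torque': array([  0. , -54.5, -27.4,   0.1,   0. ,  -0. ]), 'ee_pos': array([ 229.8, -580.6,  221.9]), 'orientation': array([-3.1, -0.6,  0. ]), 'ft_force': array([ 1.1,  0.2, -0.5]), 'moment': array([ 0., -0., -0.]), 'grasp_force': 0.0, 'width': 88.09467993555275} 18.700000000000003
[[ 0.9  0.4 -0. ]
 [ 0.4 -0.9  0. ]
 [ 0.  -0.  -1. ]]
scene {'camera_matrix': array([[368.5,   0. , 323.7],
       [  0. , 368.5, 199.4],
       [  0. ,   0. ,   1. ]]), 'world_from_camera': array([[   0.3,   -0.6,    0.8, 1337.3],
       [   1. ,    0.2,   -0.2, -227.4],
       [  -0. ,    0.8,    0.6,  732.9],
       [   0. ,    0. ,    0. ,    1. ]])}
mallet [(array([190., 191., 216., 241.]), 0.91), (array([384., 164., 402., 187.]), 0.45)]
caddy [(array([186., 186., 289., 256.]), 0.77)]
stand [(array([328., 175., 409., 229.]), 0.8)]
ring_line [(array([188., 188., 289., 257.]), 0.6), (array([327., 174., 411., 231.]), 0.56)]
bar_mid [(array([324., 175., 411., 229.]), 0.71), (array([235.
[... 1046 characters left out ...]
0.46)]
bowl [(array([242., 160., 266., 177.]), 0.69)]
bottle [(array([442., 249., 458., 274.]), 0.47)]
jar [(array([212., 194., 234., 213.]), 0.68)]
blank [(array([352., 196., 377., 219.]), 0.92), (array([322., 216., 407., 283.]), 0.64)]
cast [(array([330., 276., 355., 297.]), 0.6)]
wrist {'camera_matrix': array([[346. ,   0. , 317.4],
       [  0. , 346. , 198.5],
       [  0. ,   0. ,   1. ]]), 'world_from_camera': array([[   0.4,    0.9,    0.3,  306.4],
       [  -0.9,    0.4,    0.1, -552.1],
       [  -0. ,   -0.3,    1. ,  384.6],
       [   0. ,    0. ,    0. ,    1. ]])}
mallet []
caddy []
stand []
ring_line []
bar_mid []
brush []
spatula []
bowl []
bottle []
jar []
blank []
cast []
```

Run:
```python
from h import *
a=cv2.imread('pics/scene0.png')[150:270,170:430]; b=cv2.imread('pics/side0.png')[155:295,200:420]
a=cv2.resize(a,None,fx=3,fy=3,interpolation=2)[:, :780]; b=cv2.resize(b,None,fx=2.7,fy=2.7,interpolation=2)
a=cv2.resize(a,(650,300),interpolation=2);b=cv2.resize(b,(471,300),interpolation=2)
m=np.zeros((600,650,3),np.uint8);m[:300]=a;m[300:,:471]=b
cv2.imwrite('pics/m0.png',m)
np.set_printoptions(precision=1,suppress=True)
def tri(p,q):
    (o1,d1),(o2,d2)=ray('scene',*p),ray('side',*q)
    A=np.c_[d1,-d2];s=np.linalg.lstsq(A,o2-o1,rcond=None)[0]
    x,y=o1+d1*s[0],o2+d2*s[1];return (x+y)/2,np.linalg.norm(x-y)
for n,p,q in [('stand c',(368,202),(291,198)),('caddy c',(237,221),(364,248))]:print(n,*tri(p,q))
```

```text
stand c [516.2 145.1  58.9] 16.84623524509272
caddy c [ 482.9 -238.3   62.8] 1.779774219142634
```

View pics/m0.png

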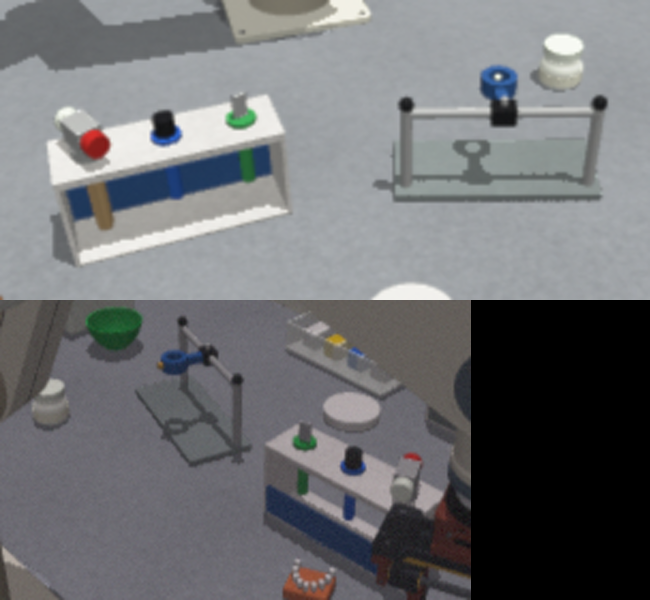

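```bash
cat >> h.py <<'E'
np.set_printoptions(precision=1,suppress=True)
def tri(p,q):
    (o1,d1),(o2,d2)=ray('scene',*p),ray('side',*q)
    A=np.c_[d1,-d2];s=np.linalg.lstsq(A,o2-o1,rcond=None)[0]
    x,y=o1+d1*s[0],o2+d2*s[1];return (x+y)/2,np.linalg.norm(x-y)
E
python3 - <<'E'
from h import *
S=lambda x,y:(x/2.5+170,y/2.5+150)
D=lambda x,y:(x/2.143+200,(y-300)/2.143+155)
for n,p,q in [('knobL',(406,104),(237,380)),('knobR',(599,103),(182,322)),('ring',(498,76),(175,357)),('brush',(162,118),(354,452)),('spat',(239,97),(305,427)),('red',(95,144),(412,460)),('white',(66,117),(402,490)),('head',(83,133),(407,475))]:
    print(n,*tri(S(*p),D(*q)),atz('scene',*S(*p),135))
print(R.from_rotvec(ctrl.get_obs()['orientation']).as_matrix())
E
```

```text
knobL [515.3  35.5 125.6] 5.577167335606383 [525.   34.3 135. ]
knobR [579.8 246.5 125.1] 5.4150206649410695 [589.2 242.1 135. ]
ring [492.  158.6 124.7] 5.4293029883487804 [503.1 155.1 135. ]
brush [ 481.6 -234.   143.1] 3.2045877479260496 [ 468.4 -232.7  135. ]
spat [ 473.9 -148.5  146.5] 6.5922625763592 [ 453.5 -143.9  135. ]
red [ 516.2 -305.   149.8] 1.3353530802340607 [ 494.9 -306.3  135. ]
white [ 456.6 -334.5  149. ] 4.203673024262829 [ 433.7 -335.2  135. ]
head [ 488.8 -317.7  146.7] 3.3392390816115904 [ 470.5 -318.   135. ]
[[ 0.9  0.4  0. ]
 [ 0.4 -0.9  0. ]
 [ 0.  -0.  -1. ]]
```

```bash
python3 -m creep '[{"translation":[55,-25,-20],"angular":[0,0,0],"jaw":1},{"translation":[110,-50,-30],"angular":[0,0,0],"jaw":1},{"translation":[165,-73,-40],"angular":[0,0,-0.02],"jaw":1},{"translation":[220,-97,-40],"angular":[0,0,-0.04],"jaw":1},{"translation":[275,-121,-40],"angular":[0,0,-0.06],"jaw":1},{"translation":[330,-145,-40],"angular":[0,0,-0.07],"jaw":1},{"translation":[335,-147,-40],"angular":[0,0,-0.07],"jaw":1},{"translation":[335,-147,-40],"angular":[0,0,-0.07],"jaw":1}]'
python3 - <<'E'
from h import *
o=ctrl.get_obs();print(o['ee_pos'],R.from_rotvec(o['orientation']).as_matrix(),o['t'])
snap('wrist','w1.png')
for l in ['mallet','brush','caddy']:print(l,[(x['rect'],x['score']) for x in ctrl.look_for('wrist',l)[:2]])
print(proj('wrist',[487,-319,164]))
E
```

```text
t: 2.95
ee_pos: [487.3, -321.1, 262.6]
orientation: [3.063, 0.698, -0.001]
ft_force: [-0.2, 0.1, -0.4]
width: 87.6
grasp_force: 0.0
[ 487.3 -321.1  262.6] [[ 0.9  0.4 -0. ]
 [ 0.4 -0.9 -0. ]
 [-0.   0.  -1. ]] 2.95
mallet [([299.0, 143.2, 336.5, 236.0], 0.86)]
brush [([203.1, 128.2, 243.4, 167.5], 0.69)]
caddy [([0.3, 0.0, 50.1, 69.2], 0.71), ([77.6, 45.9, 371.7, 235.3], 0.63)]
[312.5 196.8]
```

View pics/w1.png

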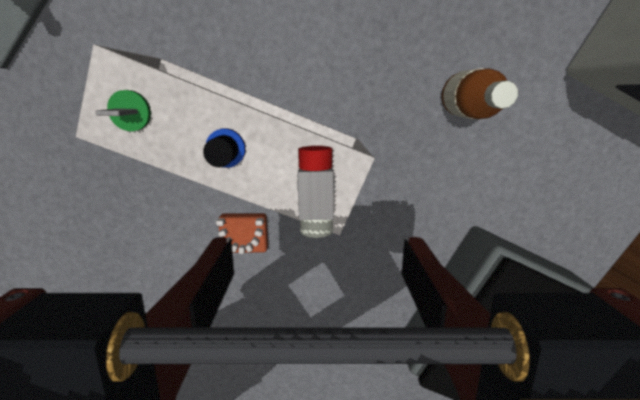

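Run:
```python
from h import *
im=cv2.imread('pics/w1.png');hsv=cv2.cvtColor(im,cv2.COLOR_BGR2HSV)
m=((hsv[...,1]>130)&((hsv[...,0]<8)|(hsv[...,0]>172))&(hsv[...,2]>60)).astype(np.uint8);m[:140]=0;m[175:]=0;m[:,:285]=0;m[:,350:]=0
v,u=np.nonzero(m);print(u.mean(),v.mean(),u.min(),u.max(),v.min(),v.max())
for p in [(317.3,196)]:print(atz('wrist',*p,164))
a=atz('wrist',u.mean(),v.max()+.5,160);print('red/steel edge',a)
b=atz('wrist',317.5,220,164);print('steel/white',b,(a+b)/2,np.degrees(np.arctan2(*(a-b)[1::-1])))
c=[proj('wrist',[487.3,-321.1,z]) for z in (164,150)];print(c)
o=ctrl.get_obs();M=R.from_rotvec(o['orientation']).as_matrix();print(np.degrees(np.arctan2(M[1,0],M[0,0])))
for n,p,z in [('brush',(221,151),148),('spat',(129,111),125)]:print(n,atz('wrist',*p,z))
for q in [(300,172),(333,172),(299,220),(336,220)]:
  print(q,M.T@(atz('wrist',*q,164)-o['ee_pos']))
```

```text
314.97603195739015 158.30892143808256 299 331 147 170
[ 489.2 -322.1  164. ]
red/steel edge [ 506.1 -312.   160. ]
steel/white [ 471.1 -331.   164. ] [ 488.6 -321.5  162. ] 28.346267777926865
[array([315.1, 197.5]), array([315.2, 192.6])]
25.48375992283406
brush [ 485.6 -238.2  148. ]
spat [ 477.7 -152.2  125. ]
(300, 172) [ 22.  -12.3  98.6]
(333, 172) [22.  13.1 98.6]
(299, 220) [-17.5 -13.7  98.7]
(336, 220) [-17.5  16.1  98.7]
```

```bash
python3 -m creep '[{"translation":[2,1,30],"angular":[0,0,-0.035],"jaw":1},{"translation":[2,1,60],"angular":[0,0,-0.035],"jaw":1},{"translation":[2,1,90],"angular":[0,0,-0.035],"jaw":1},{"translation":[2,1,115],"angular":[0,0,-0.035],"jaw":1},{"translation":[2,1,127],"angular":[0,0,-0.035],"jaw":1},{"translation":[2,1,127],"angular":[0,0,-0.035],"jaw":0.7},{"translation":[2,1,127],"angular":[0,0,-0.035],"jaw":0.2},{"translation":[2,1,127],"angular":[0,0,-0.035],"jaw":0.2}]'
python3 -m creep '[{"translation":[0,0,0],"angular":[0,0,0],"jaw":0},{"translation":[0,0,0],"angular":[0,0,0],"jaw":0},{"translation":[0,0,0],"angular":[0,0,0],"jaw":0},{"translation":[0,0,0],"angular":[0,0,0],"jaw":0},{"translation":[0,0,0],"angular":[0,0,0],"jaw":0},{"translation":[0,0,0],"angular":[0,0,0],"jaw":0},{"translation":[0,0,0],"angular":[0,0,0],"jaw":0},{"translation":[0,0,0],"angular":[0,0,0],"jaw":0}]'
```

```text
t: 4.15
ee_pos: [490.2, -321.7, 136.7]
orientation: [3.05, 0.749, 0.002]
ft_force: [-0.1, 0.7, 0.5]
width: 61.7
grasp_force: 0.0
t: 5.15
ee_pos: [489.5, -321.0, 135.7]
orientation: [-3.05, -0.749, 0.0]
ft_force: [-1.3, 2.4, 3.7]
width: 28.0
grasp_force: 30.0
```

```bash
python3 -m creep '[{"translation":[0,0,-10],"angular":[0,0,0],"jaw":0},{"translation":[0,0,-25],"angular":[0,0,0],"jaw":0},{"translation":[0,0,-50],"angular":[0,0,0],"jaw":0},{"translation":[0,0,-75],"angular":[0,0,0],"jaw":0},{"translation":[0,0,-100],"angular":[0,0,0],"jaw":0},{"translation":[0,0,-125],"angular":[0,0,0],"jaw":0},{"translation":[0,0,-145],"angular":[0,0,0],"jaw":0},{"translation":[0,0,-155],"angular":[0,0,0],"jaw":0}]'
python3 - <<'E'
from h import *
o=ctrl.get_obs();M=R.from_rotvec(o['orientation']).as_matrix();yaw=np.arctan2(M[1,0],M[0,0])
print(o['ee_pos'],o['width'],o['grasp_force'],o['ft_force'],o['moment'],np.degrees(yaw),o['qpos'])
for t in [(400,100),(430,60)]: print(t,M.T@(np.array([*t,290])-o['ee_pos']))
E
```

```text
t: 6.15
ee_pos: [490.1, -321.7, 292.8]
orientation: [3.049, 0.749, 0.003]
ft_force: [0.4, 0.2, -1.4]
width: 27.7
grasp_force: 30.0
[ 490.1 -321.7  292.8] 27.71340252424965 29.999668300151825 [ 0.4  0.2 -1.4] [ 0. -0.  0.] 27.59997288645928 [-0.6  0.3  1.7 -0.   1.2  0.5]
(400, 100) [ 115.5 -415.5    1.8]
(430, 60) [ 123.5 -366.2    2. ]
```

```bash
python3 -m creep '[{"translation":[10,-30,0],"angular":[0,0,0.05],"jaw":0},{"translation":[26,-76,0],"angular":[0,0,0.14],"jaw":0},{"translation":[44,-130,0],"angular":[0,0,0.23],"jaw":0},{"translation":[62,-184,0],"angular":[0,0,0.32],"jaw":0},{"translation":[80,-238,0],"angular":[0,0,0.41],"jaw":0},{"translation":[98,-292,0],"angular":[0,0,0.50],"jaw":0},{"translation":[115,-345,0],"angular":[0,0,0.58],"jaw":0},{"translation":[130,-390,0],"angular":[0,0,0.66],"jaw":0}]'
python3 - <<'E'
from h import *
o=ctrl.get_obs();M=R.from_rotvec(o['orientation']).as_matrix();yaw=np.arctan2(M[1,0],M[0,0])
print(o['ee_pos'],o['width'],o['moment'],np.degrees(yaw),o['qpos'])
print(M.T@(np.array([409,184,285])-o['ee_pos']))
E
```

```text
t: 7.15
ee_pos: [423.4, 86.4, 291.0]
orientation: [-3.129, 0.283, -0.001]
ft_force: [0.0, -0.3, -2.0]
width: 27.5
grasp_force: 30.0
[423.4  86.4 291. ] 27.533401275591945 [0. 0. 0.] -10.339892323884476 [0.2 0.  2.  0.  1.1 1.9]
[-31.7 -93.5   6. ]
```

```bash
python3 -m creep '[{"translation":[-13,-40,0],"angular":[0,0,0.06],"jaw":0},{"translation":[-24,-70,0],"angular":[0,0,0.10],"jaw":0},{"translation":[-30,-88,0],"angular":[0,0,0.118],"jaw":0},{"translation":[-32,-94,0],"angular":[0,0,0.118],"jaw":0},{"translation":[-32,-94,0],"angular":[0,0,0.118],"jaw":0},{"translation":[-32,-94,0],"angular":[0,0,0.118],"jaw":0},{"translation":[-32,-94,0],"angular":[0,0,0.118],"jaw":0},{"translation":[-32,-94,0],"angular":[0,0,0.118],"jaw":0}]'
python3 - <<'E'
from h import *
o=ctrl.get_obs();M=R.from_rotvec(o['orientation']).as_matrix();yaw=np.arctan2(M[1,0],M[0,0])
print(o['ee_pos'],o['width'],np.degrees(yaw),o['qpos'])
snap('wrist','w2.png')
for l in ['stand','ring_line']:print(l,[(x['rect'],x['score']) for x in ctrl.look_for('wrist',l)[:2]])
E
```

```text
t: 8.15
ee_pos: [409.4, 182.4, 290.7]
orientation: [3.107, -0.465, 0.0]
ft_force: [0.4, -0.7, -2.6]
width: 27.9
grasp_force: 30.0
[409.4 182.4 290.7] 27.930415449369672 -17.012177993539584 [ 0.4  0.1  1.9 -0.   1.1  2.3]
stand [([173.1, 0.0, 461.3, 119.7], 0.78), ([284.3, 181.2, 350.4, 330.3], 0.43)]
ring_line [([175.9, 0.0, 459.2, 118.2], 0.84), ([207.5, 204.9, 255.4, 261.8], 0.41)]
```

View pics/w2.png

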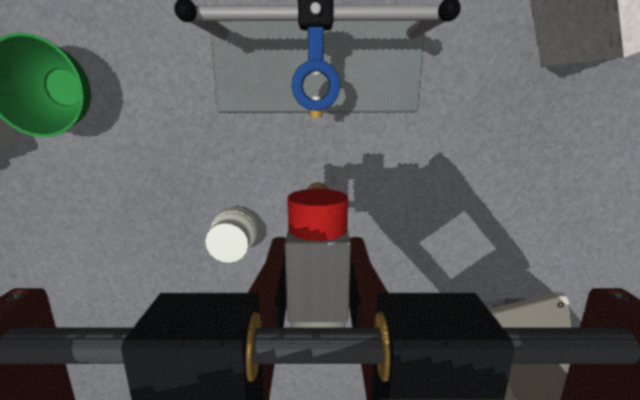

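```bash
cat >> h.py <<'E'
from scipy.optimize import minimize
def tcp():
    o=ctrl.get_obs();return o['ee_pos'],R.from_rotvec(o['orientation']).as_matrix()
def ringfit(f,guess,box,c='wrist',arm=-17.0,ztop=130):
    """fit ring xy so that rendered annulus matches the blue mask; returns xy, IoU"""
    im=cv2.imread('pics/'+f);h=cv2.cvtColor(im,cv2.COLOR_BGR2HSV)
    m=((h[...,0]>95)&(h[...,0]<125)&(h[...,1]>110)&(h[...,2]>25)).astype(float)
    l,t,r,b=box; a=np.linspace(0,2*np.pi,73);S=8
    crop=cv2.resize(m[t:b,l:r],None,fx=S,fy=S,interpolation=cv2.INTER_NEAREST)
    def poly(x,y,z,rad):
        p=np.array([proj(c,[x+rad*np.cos(k),y+rad*np.sin(k),z]) for k in a]);return ((p-[l,t]+.5)*S).astype(np.int32)
    def render(x,y):
        g=np.zeros_like(crop);P=np.r_[poly(x,y,ztop,22),poly(x,y,ztop-24,22)]
        cv2.fillConvexPoly(g,cv2.convexHull(P),1.)
        i1=np.zeros_like(crop);i2=i1.copy();cv2.fillPoly(i1,[poly(x,y,ztop,12.5)],1.);cv2.fillPoly(i2,[poly(x,y,ztop-24,12.5)],1.)
        g[(i1>0)&(i2>0)]=0
        return g
    ua=np.array([np.cos(np.radians(arm)),np.sin(np.radians(arm))])
    def cost(p):
        g=render(*p); w=np.ones_like(g)
        q=[(np.array(proj(c,[*(p+s*ua+k*9*np.array([-ua[1],ua[0]])),ztop]))-[l,t]+.5)*S for s,k in [(14,1),(80,1),(80,-1),(14,-1)]]
        cv2.fillPoly(w,[np.array(q).astype(np.int32)],0.)   # ignore the arm
        return 1-(np.minimum(g,crop)*w).sum()/(np.maximum(g,crop)*w).sum()
    s=minimize(cost,guess,method='Nelder-Mead',options=dict(initial_simplex=np.array([guess,np.add(guess,[5,0]),np.add(guess,[0,5])]),xatol=.05,fatol=1e-4))
    return s.x,1-s.fun
E
python3 - <<'E'
from h import *
p,M=tcp()
k1=atz('wrist',185,9,137);k2=atz('wrist',448,8,137);d=k1-k2;print(k1,k2,np.linalg.norm(d[:2]),np.degrees(np.arctan2(d[1],d[0]))-90)
x,s=ringfit('w2.png',atz('wrist',316,84,130)[:2],(280,50,360,118));print('ring',x,s,M.T@(np.array([*x,130])-p))
print('bar->ring',M.T@((k1+k2)/2-np.array([*x,130])))
# head check
for X in (-20,20):
  for Y in (-14,14): print(X,Y,proj('wrist',p+M@[X,Y,-(44-15.7)]))
print('tip',proj('wrist',p+M@[8,0,15.7+105]),proj('wrist',p+M@[10,0,15.7+97]))
E
```

```text
[580.5 242.4 137. ] [518.5  36.9 137. ] 214.5855121616612 -16.780832323174636Traceback (most recent call last):
  File "<stdin>", line 4, in <module>
  File "h.py", line 45, in ringfit
    s=minimize(cost,guess,method='Nelder-Mead',options=dict(initial_simplex=np.array([guess,np.add(guess,[5,0]),np.add(guess,[0,5])]),xatol=.05,fatol=1e-4))
    res = _minimize_neldermead(fun, x0, args, callback, bounds=bounds,
                               **options)
    fxr = func(xr)
    fx = function(np.copy(x), *(wrapper_args + args))
  File "h.py", line 41, in cost
    g=render(*p); w=np.ones_like(g)
  File "h.py", line 34, in render
    g=np.zeros_like(crop);P=np.r_[poly(x,y,ztop,22),poly(x,y,ztop-24,22)]
                                  ~~~~^^^^^^^^^^^^^
  File "h.py", line 32, in poly
    p=np.array([proj(c,[x+rad*np.cos(k),y+rad*np.sin(k),z]) for k in a]);return ((p-[l,t]+.5)*S).astype(np.int32)
                ~~~~^^^^^^^^^^^^^^^^^^^^^^^^^^^^^^^^^^^^^^^
  File "h.py", line 15, in proj
    i=ctrl.camera_info(c);K=np.array(i['camera_matrix']);T=np.linalg.inv(np.array(i['world_from_camera']))
ValueError: time passes only in moves, steps and waits
```

```bash
sed -i 's/^def snap/from functools import lru_cache\ninfo=lru_cache(None)(ctrl.camera_info)\ndef snap/; s/i=ctrl.camera_info(c)/i=info(c)/' h.py
python3 - <<'E'
from h import *
p,M=tcp()
k1=atz('wrist',185,9,131);k2=atz('wrist',448,8,131);d=k1-k2;print(k1,k2,np.linalg.norm(d[:2]),np.degrees(np.arctan2(d[1],d[0]))-90)
x,s=ringfit('w2.png',atz('wrist',316,84,130)[:2],(280,50,360,118));print('ring',x,s,M.T@(np.array([*x,130])-p))
print('bar->ring',M.T@((k1+k2)/2-np.array([*x,130])))
for X in (-20,20):
  for Y in (-14,14): print(X,Y,proj('wrist',p+M@[X,Y,-(44-15.7)]))
print('tip',proj('wrist',p+M@[8,0,15.7+105]),proj('wrist',p+M@[10,0,15.7+97]))
E
```

```text
[582.2 244.  131. ] [519.1  34.7 131. ] 218.66460024037727 -16.780832323174636
ring [493.6 157.9] 0.8641334726711546 [ 87.8  -1.  160.7]
bar->ring [60.   1.1 -1. ]
-20 -14 [284.4 325.7]
-20 14 [345.7 325.8]
20 -14 [281.8 245.7]
20 14 [348.  245.7]
tip [316.2 183.2] [316.2 183.3]
```

Run:
```python
import cv2,numpy as np
im=cv2.imread('pics/w2.png')
a=cv2.resize(im[175:335,275:365],None,fx=3.7,fy=3.7,interpolation=cv2.INTER_NEAREST)
b=cv2.resize(im[50:120,280:355],None,fx=5.5,fy=5.5,interpolation=cv2.INTER_NEAREST)
m=np.zeros((600,760,3),np.uint8);m[:a.shape[0],:a.shape[1]]=a;m[:b.shape[0],340:340+b.shape[1]]=b
cv2.imwrite('pics/z2.png',m)
print(im[182:194,305:330].astype(int)[:,::2].tolist()[0:8:2])
```

```text
[[[128, 125, 124], [131, 127, 126], [132, 127, 126], [123, 121, 122], [113, 113, 117], [95, 101, 109], [79, 88, 97], [87, 94, 103], [99, 101, 104], [103, 104, 105], [78, 75, 75], [79, 76, 75], [80, 76, 75]], [[127, 122, 124], [132, 128, 125], [117, 114, 116], [73, 83, 94], [50, 68, 84], [43, 62, 79], [45, 67, 83], [43, 64, 79], [43, 58, 72], [42, 58, 66], [61, 64, 68], [78, 76, 77], [77, 75, 73]], [[125, 122, 123], [116, 115, 115], [72, 82, 94], [49, 70, 86], [46, 65, 84], [46, 67, 83], [40, 62, 80], [41, 62, 79], [39, 57, 71], [35, 50, 63], [40, 55, 67], [66, 70, 73], [78, 76, 73]], [[108, 109, 113], [72, 79, 94], [39, 55, 79], [33, 48, 78], [33, 45, 80], [27, 38, 75], [27, 39, 74], [22, 35, 70], [31, 41, 69], [26, 34, 66], [25, 36, 61], [41, 49, 69], [62, 61, 71]]]
```

View pics/z2.png

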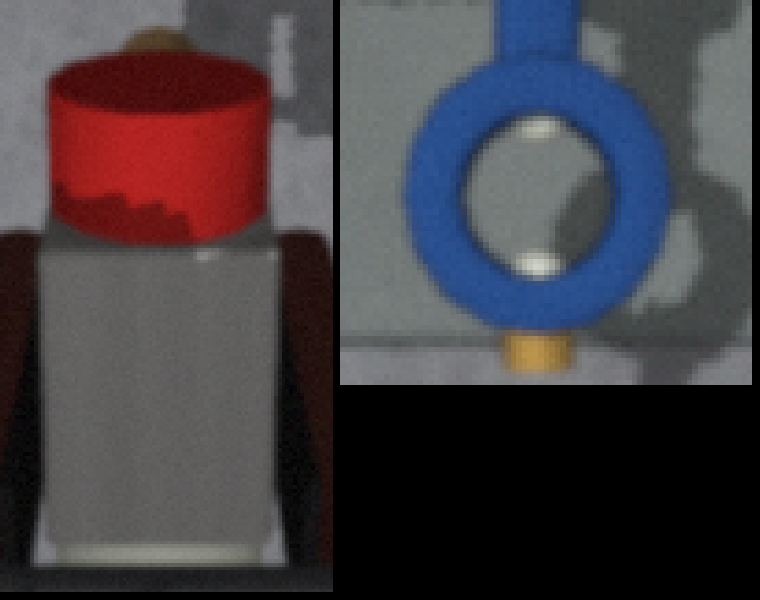

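```bash
python3 -m creep '[{"translation":[30,-1,0],"angular":[0,0,0],"jaw":0},{"translation":[60,-2,0],"angular":[0,0,0],"jaw":0},{"translation":[80,-2.5,0],"angular":[0,0,0],"jaw":0},{"translation":[87,-2.5,0],"angular":[0,0,0],"jaw":0},{"translation":[87,-2.5,15],"angular":[0,0,0],"jaw":0},{"translation":[87,-2.5,28],"angular":[0,0,0],"jaw":0},{"translation":[87,-2.5,32],"angular":[0,0,0],"jaw":0},{"translation":[87,-2.5,32],"angular":[0,0,0],"jaw":0}]'
python3 - <<'E'
from h import *
p,M=tcp();o=ctrl.get_obs();print(p,o['ft_force'],np.degrees(np.arctan2(M[1,0],M[0,0])),M[2])
w=snap('wrist','w3.png');sd=snap('side','s3.png');sc=snap('scene','c3.png')
Z=p[2]
c=M.T@(np.array([493.6,157.9,130])-p);q=p+M@[87.8-87+.0,0,0]
for n in ('wrist','side','scene'): print(n,proj(n,[493.6,157.9,130]),proj(n,p+M@[0,0,120.7]))
f=lambda n:tuple(int(v) for v in proj(n,[493.6,157.9,130]))
out=np.zeros((600,800,3),np.uint8)
for k,(n,im,s,x0,hw) in enumerate([('wrist',w,5,0,(40,40)),('side',sd,6,400,(25,30)),('scene',sc,6,400,(25,30))]):
    u,v=f(n);h,ww=hw;cr=cv2.resize(im[max(0,v-h):v+h,u-ww:u+ww][:,:,::-1],None,fx=s,fy=s,interpolation=0)
    y0=300 if k==2 else 0;cr=cr[:600-y0,:800-x0];out[y0:y0+cr.shape[0],x0:x0+cr.shape[1]]=cr;print(n,'crop origin',u-ww,v-h,s)
cv2.imwrite('pics/m3.png',out)
E
```

```text
t: 9.3
ee_pos: [492.7, 159.9, 258.2]
orientation: [3.107, -0.463, -0.001]
ft_force: [0.8, 0.2, -1.7]
width: 27.6
grasp_force: 30.0
[492.7 159.9 258.2] [ 0.8  0.2 -1.7] -16.947088271326198 [-0.  0. -1.]
wrist [318.5 188.9] [316.7 193. ]
side [281.6 179.6] [281.  177.5]
scene [368.8 180. ] [369.4 177.6]
wrist crop origin 278 148 5
side crop origin 251 154 6
scene crop origin 338 154 6
```

View pics/m3.png

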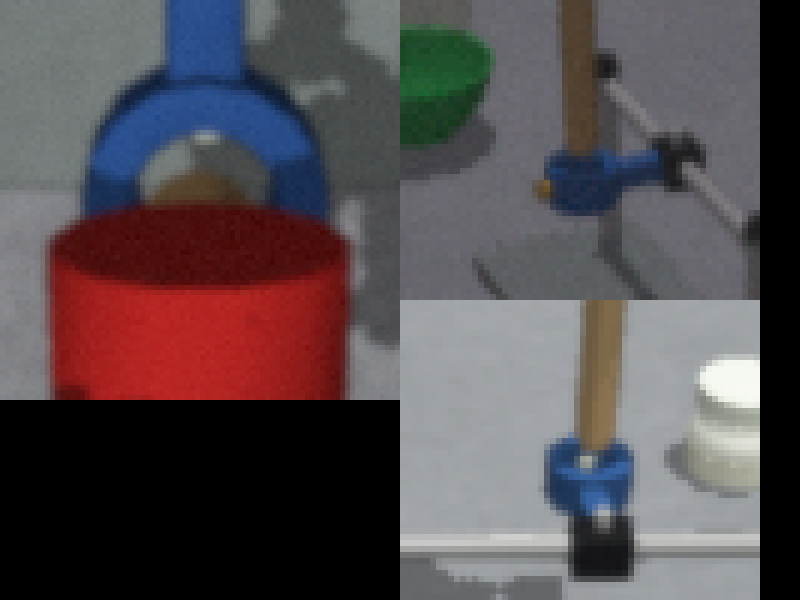

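```bash
python3 -m creep '[{"translation":[0,1.5,0],"angular":[0,0,0],"jaw":0},{"translation":[0,1.5,2],"angular":[0,0,0],"jaw":0},{"translation":[0,1.5,4],"angular":[0,0,0],"jaw":0},{"translation":[0,1.5,6],"angular":[0,0,0],"jaw":0},{"translation":[0,1.5,8],"angular":[0,0,0],"jaw":0},{"translation":[0,1.5,9],"angular":[0,0,0],"jaw":0},{"translation":[0,1.5,10],"angular":[0,0,0],"jaw":0},{"translation":[0,1.5,10],"angular":[0,0,0],"jaw":0}]'
```

```text
t: 10.45
ee_pos: [492.8, 158.4, 248.6]
orientation: [3.107, -0.464, -0.0]
ft_force: [-0.6, -0.6, -2.2]
width: 28.0
grasp_force: 30.0
```

```bash
python3 -m creep '[{"translation":[0,0,1],"angular":[0,0,0],"jaw":0},{"translation":[0,0,2],"angular":[0,0,0],"jaw":0},{"translation":[0,0,3],"angular":[0,0,0],"jaw":0},{"translation":[0,0,4],"angular":[0,0,0],"jaw":0},{"translation":[0,0,5],"angular":[0,0,0],"jaw":0},{"translation":[0,0,6],"angular":[0,0,0],"jaw":0},{"translation":[0,0,6],"angular":[0,0,0],"jaw":0},{"translation":[0,0,6],"angular":[0,0,0],"jaw":0}]'
python3 - <<'E'
from h import *
o=ctrl.get_obs();print(o['moment']*1000,tcp()[1][2]*1000)
w=snap('wrist');sc=snap('scene')
out=np.zeros((480,800,3),np.uint8)
for im,u,v,x in [(w,318,185,0),(sc,368,178,400)]:
    k=40 if x==0 else 25
    out[:400,x:x+400]=cv2.resize(im[v-k:v+k,u-k:u+k][:,:,::-1],(400,400),interpolation=0)
cv2.imwrite('pics/m4.png',out)
E
```

```text
t: 11.45
ee_pos: [492.8, 158.4, 242.7]
orientation: [-3.107, 0.464, -0.0]
ft_force: [1.4, 0.3, -0.6]
width: 27.9
grasp_force: 30.0
[16.  24.3 20.6] [    0.1    -0.  -1000. ]
```

View pics/m4.png

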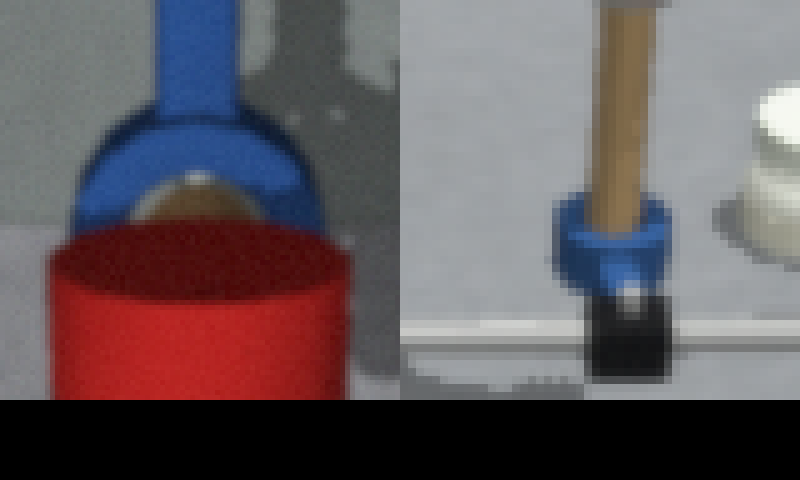

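```bash
python3 -m creep '[{"translation":[0,0,1.5],"angular":[0,0,0],"jaw":0},{"translation":[0,0,3],"angular":[0,0,0],"jaw":0},{"translation":[0,0,4.5],"angular":[0,0,0],"jaw":0},{"translation":[0,0,6],"angular":[0,0,0],"jaw":0},{"translation":[0,0,7.5],"angular":[0,0,0],"jaw":0},{"translation":[0,0,9],"angular":[0,0,0],"jaw":0},{"translation":[0,0,10],"angular":[0,0,0],"jaw":0},{"translation":[0,0,10],"angular":[0,0,0],"jaw":0}]'
```

```text
t: 12.55
ee_pos: [492.6, 158.4, 232.3]
orientation: [3.107, -0.464, -0.001]
ft_force: [-2.0, -0.1, -2.1]
width: 28.2
grasp_force: 30.0
```

```bash
python3 -m creep '[{"translation":[0,0,1],"angular":[0,0,0],"jaw":0},{"translation":[0,0,2],"angular":[0,0,0],"jaw":0},{"translation":[0,0,3],"angular":[0,0,0],"jaw":0},{"translation":[0,0,4],"angular":[0,0,0],"jaw":0},{"translation":[0,0,5],"angular":[0,0,0],"jaw":0},{"translation":[0,0,6],"angular":[0,0,0],"jaw":0},{"translation":[0,0,7],"angular":[0,0,0],"jaw":0},{"translation":[0,0,8],"angular":[0,0,0],"jaw":0}]'
```

```text
t: 13.55
ee_pos: [492.9, 158.4, 224.6]
orientation: [-3.107, 0.464, -0.0]
ft_force: [-2.0, 2.6, 1.8]
width: 27.8
grasp_force: 30.0
```

```bash
python3 -m creep '[{"translation":[-0.3,-0.3,3],"angular":[0,0,0],"jaw":0},{"translation":[-0.5,-0.4,6],"angular":[0,0,0],"jaw":0},{"translation":[-0.5,-0.4,9],"angular":[0,0,0],"jaw":0},{"translation":[-0.5,-0.4,12],"angular":[0,0,0],"jaw":0},{"translation":[-0.5,-0.4,15],"angular":[0,0,0],"jaw":0},{"translation":[-0.5,-0.4,18],"angular":[0,0,0],"jaw":0},{"translation":[-0.5,-0.4,21],"angular":[0,0,0],"jaw":0},{"translation":[-0.5,-0.4,24],"angular":[0,0,0],"jaw":0}]'
```

```text
t: 14.55
ee_pos: [492.4, 158.9, 200.5]
orientation: [3.107, -0.464, 0.0]
ft_force: [-1.3, 0.5, 3.9]
width: 27.7
grasp_force: 30.0
```

```bash
python3 -m creep '[{"translation":[-0.3,0,4],"angular":[0,0,0],"jaw":0},{"translation":[-0.3,0,8.5],"angular":[0,0,0],"jaw":0},{"translation":[-0.3,0,13],"angular":[0,0,0],"jaw":0},{"translation":[-0.3,0,17.5],"angular":[0,0,0],"jaw":0},{"translation":[-0.3,0,22],"angular":[0,0,0],"jaw":0},{"translation":[-0.3,0,26.5],"angular":[0,0,0],"jaw":0},{"translation":[-0.3,0,31],"angular":[0,0,0],"jaw":0},{"translation":[-0.3,0,35],"angular":[0,0,0],"jaw":0}]'
```

```text
t: 15.55
ee_pos: [492.2, 159.0, 165.4]
orientation: [-3.107, 0.464, -0.0]
ft_force: [-1.4, -0.4, 4.4]
width: 27.8
grasp_force: 30.0
```

```bash
python3 -m creep '[{"translation":[0,0,2],"angular":[0,0,0],"jaw":0},{"translation":[0,0,4],"angular":[0,0,0],"jaw":0},{"translation":[0,0,6],"angular":[0,0,0],"jaw":0},{"translation":[0,0,8],"angular":[0,0,0],"jaw":0},{"translation":[0,0,10],"angular":[0,0,0],"jaw":0},{"translation":[0,0,12],"angular":[0,0,0],"jaw":0},{"translation":[0,0,13],"angular":[0,0,0],"jaw":0},{"translation":[0,0,14],"angular":[0,0,0],"jaw":0}]'
```

```text
t: 16.55
ee_pos: [492.1, 159.0, 151.6]
orientation: [3.107, -0.464, -0.0]
ft_force: [-0.8, -1.0, 2.2]
width: 27.9
grasp_force: 30.0
```

```bash
python3 -m creep '[{"translation":[0,0,1],"angular":[0,0,0],"jaw":0},{"translation":[0,0,2],"angular":[0,0,0],"jaw":0},{"translation":[0,0,3],"angular":[0,0,0],"jaw":0},{"translation":[0,0,4],"angular":[0,0,0],"jaw":0},{"translation":[0,0,4.5],"angular":[0,0,0],"jaw":0},{"translation":[0,0,5],"angular":[0,0,0],"jaw":0},{"translation":[0,0,5.2],"angular":[0,0,0],"jaw":0},{"translation":[0,0,5.4],"angular":[0,0,0],"jaw":0}]'
```

```text
t: 17.55
ee_pos: [492.2, 159.0, 146.3]
orientation: [-3.107, 0.464, -0.0]
ft_force: [-1.3, -1.1, 1.7]
width: 27.6
grasp_force: 30.0
```

```bash
python3 -m creep '[{"translation":[0,0,0.1],"angular":[0,0,0],"jaw":0},{"translation":[0,0,0.2],"angular":[0,0,0],"jaw":0},{"translation":[0,0,0.3],"angular":[0,0,0],"jaw":0},{"translation":[0,0,0.4],"angular":[0,0,0],"jaw":0},{"translation":[0,0,0.5],"angular":[0,0,0],"jaw":0},{"translation":[0,0,0.6],"angular":[0,0,0],"jaw":0},{"translation":[0,0,0.7],"angular":[0,0,0],"jaw":0},{"translation":[0,0,0.8],"angular":[0,0,0],"jaw":0}]'
```

```text
t: 18.55
ee_pos: [492.1, 159.0, 145.7]
orientation: [-3.107, 0.464, 0.0]
ft_force: [-2.2, -2.2, 6.1]
width: 27.6
grasp_force: 30.0
```

```bash
python3 -m creep '[{"translation":[0,0,0.1],"angular":[0,0,0],"jaw":0},{"translation":[0,0,0.2],"angular":[0,0,0],"jaw":0},{"translation":[0,0,0.3],"angular":[0,0,0],"jaw":0},{"translation":[0,0,0.4],"angular":[0,0,0],"jaw":0},{"translation":[0,0,0.4],"angular":[0,0,0],"jaw":0},{"translation":[0,0,0.5],"angular":[0,0,0],"jaw":0},{"translation":[0,0,0.5],"angular":[0,0,0],"jaw":0},{"translation":[0,0,0.5],"angular":[0,0,0],"jaw":0}]'
```

```text
t: 19.55
ee_pos: [492.2, 159.0, 145.6]
orientation: [-3.107, 0.464, -0.0]
ft_force: [-3.6, -1.2, 9.3]
width: 28.0
grasp_force: 30.0
```

```bash
python3 -m creep '[{"translation":[0,0,0.1],"angular":[0,0,0],"jaw":0},{"translation":[0,0,0.2],"angular":[0,0,0],"jaw":0},{"translation":[0,0,0.3],"angular":[0,0,0],"jaw":0},{"translation":[0,0,0.4],"angular":[0,0,0],"jaw":0},{"translation":[0,0,0.5],"angular":[0,0,0],"jaw":0},{"translation":[0,0,0.6],"angular":[0,0,0],"jaw":0},{"translation":[0,0,0.7],"angular":[0,0,0],"jaw":0},{"translation":[0,0,0.7],"angular":[0,0,0],"jaw":0}]'
python3 - <<'E'
from h import *
s=snap('side');w=snap('scene')
out=np.zeros((400,800,3),np.uint8)
for im,u,v,x in [(s,283,178,0),(w,369,178,400)]:
    out[:,x:x+400]=cv2.resize(im[v-25:v+25,u-25:u+25][:,:,::-1],(400,400),interpolation=0)
cv2.imwrite('pics/m5.png',out)
E
```

```text
t: 20.55
ee_pos: [492.2, 159.0, 145.6]
orientation: [-3.107, 0.463, -0.0]
ft_force: [-6.0, -1.3, 18.3]
width: 28.2
grasp_force: 30.0
```

View pics/m5.png

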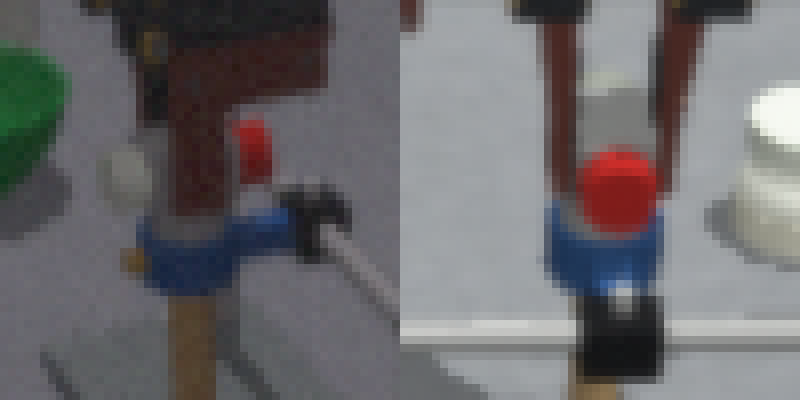

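```bash
python3 -m creep '[{"translation":[0,0,0],"angular":[0,0,0],"jaw":0.5},{"translation":[0,0,0],"angular":[0,0,0],"jaw":0.8},{"translation":[0,0,0],"angular":[0,0,0],"jaw":0.8},{"translation":[0,0,0],"angular":[0,0,0],"jaw":0.8},{"translation":[0,0,0],"angular":[0,0,0],"jaw":0.8},{"translation":[0,0,0],"angular":[0,0,0],"jaw":0.8},{"translation":[0,0,0],"angular":[0,0,0],"jaw":0.8},{"translation":[0,0,0],"angular":[0,0,0],"jaw":0.8}]'
```

```text
t: 21.65
ee_pos: [492.1, 159.0, 144.3]
orientation: [-3.107, 0.464, -0.0]
ft_force: [0.4, 0.3, 1.3]
width: 70.4
grasp_force: 0.0
```

```bash
python3 -m creep '[{"translation":[0,0,-5],"angular":[0,0,0],"jaw":0.8},{"translation":[0,0,-15],"angular":[0,0,0],"jaw":0.8},{"translation":[0,0,-35],"angular":[0,0,0],"jaw":0.8},{"translation":[0,0,-60],"angular":[0,0,0],"jaw":0.8},{"translation":[-15,0,-85],"angular":[0,0,0],"jaw":0.8},{"translation":[-35,0,-110],"angular":[0,0,0],"jaw":0.8},{"translation":[-60,0,-130],"angular":[0,0,0],"jaw":0.8},{"translation":[-60,0,-130],"angular":[0,0,0],"jaw":0.8}]'
python3 - <<'E'
from h import *
s=snap('side');w=snap('scene');k=snap('wrist')
for l in ['mallet']:print([(c,[(x['rect'],round(x['score'],2)) for x in ctrl.look_for(c,l)[:2]]) for c in ('side','scene','wrist')])
out=np.zeros((560,800,3),np.uint8)
for im,u,v,x in [(s,283,178,0),(w,369,178,400)]:
    out[:320,x:x+400]=cv2.resize(im[v-20:v+20,u-25:u+25][:,:,::-1],(400,320),interpolation=0)
out[320:560,:384]=cv2.resize(k[:,:,::-1],(384,240),interpolation=3)
cv2.imwrite('pics/m6.png',out)
E
```

```text
t: 22.65
ee_pos: [434.7, 177.1, 276.4]
orientation: [-3.106, 0.461, -0.005]
ft_force: [0.1, -0.3, 0.6]
width: 70.2
grasp_force: 0.0
[('side', [([270.3, 166.5, 293.1, 209.3], 0.75)]), ('scene', [([318.0, 266.1, 356.0, 297.0], 0.74), ([362.2, 159.1, 378.6, 210.6], 0.66)]), ('wrist', [([295.4, 68.0, 337.9, 168.3], 0.75)])]
```

View pics/m6.png

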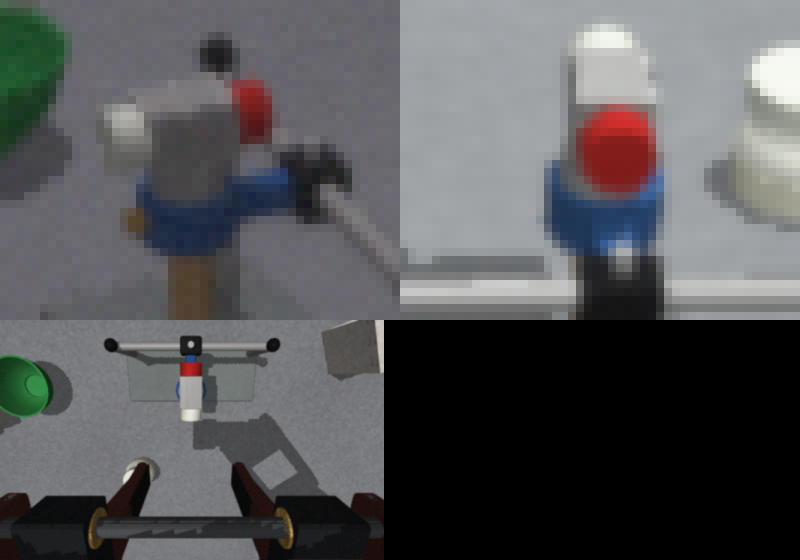

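The mallet hangs upright in the ring. Its collar sits on the ring top, which shows in the side crop at about (185,185), and the gripper is clear of everything. I'm handing it in.

```bash
python3 -c "
from workcell import ctrl
print(ctrl.close_job())"
```

```text
the job is handed in; nothing more can be done
None
```

The mallet now hangs in the blue ring, its collar pressed home with about 18 N; I let go, moved clear, touched nothing else that I noticed, and handed in at about 23 s.

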